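# Sweep the hole-saw slugs off the drilling table

## Task

Clear the drilling table: with the fingertips, sweep the three round aluminium slugs along the steel top and over its open edge so that all three drop into the orange scrap bin. Push them only, never pick them up, and leave the brass workpiece, the blue drill-bit stand and the screwdriver where they are.

Things in the scene. Friction and masses are not known exactly. Their poses are not given: they have to be found in the camera images.
- drill_table: fixed drilling table: dark steel plate on a wooden riser, flat top 70 mm above the bench. Origin: on the bench under its middle; z up. Usable top: -111 to +111 mm in its x, -180 to +180 mm in its y. Green lips 10 mm high along both long sides (-x, +x) and the -y end; the +y end is open. Turned up to 15 degrees either way. Black lines on top are only marks.
- open_edge (a point): middle of the open +y edge of the drilling table, at the height of its top surface; axes as the table's
- scrap_bin: fixed orange open-topped bin, outside 240 mm (x) by 150 mm (y) by 52 mm high, walls and floor 4 mm, tucked under the table's open edge (the plate overhangs its near wall by 15 mm). Origin: centre of its underside, on the bench; axes as the table's. Its rim lies 18 mm below the table's top.
- slug0: loose bare-aluminium disc (hole-saw slug) with a small dark pilot hole, 36 mm diameter, 15 mm thick, about 40 g, lying flat on the drilling table. Origin: centre of its underside, z up.
- slug1: loose bare-aluminium disc (hole-saw slug) with a small dark pilot hole, 36 mm diameter, 15 mm thick, about 40 g, lying flat on the drilling table. Origin: centre of its underside, z up.
- slug2: loose bare-aluminium disc (hole-saw slug) with a small dark pilot hole, 36 mm diameter, 15 mm thick, about 40 g, lying flat on the drilling table. Origin: centre of its underside, z up.
- workpiece: brass block with dark holes, 38 x 50 x 36 mm high, 0.45 kg, loose, standing on the drilling table towards its +x side. Origin: centre of its underside. To be left alone.
- bit_stand: blue drill-bit stand with four short upright steel bits, 38 x 60 mm, 44 mm high in all, loose, standing on the drilling table towards its +x side. Origin: centre of its underside. To be left alone.
- screwdriver: screwdriver with yellow handle lying on the bench beside the drilling table, at its closed (-y) end, loose, under 35 mm high. Its length runs along its own x, handle to -x. To be left alone.

How it is judged:
At the end, for the whole second after the job is handed in: all three slugs lie at rest inside the orange scrap bin, below its rim, and the brass workpiece, the drill-bit stand and the screwdriver are within 20 mm of where they started (x of slug0 in the frame of scrap_bin between -0.12 and 0.12 m and y of slug0 in the frame of scrap_bin between -0.075 and 0.075 m and height (world z) of each of slug0, slug1, slug2 below 0.052 m and linear speed of each of slug0, slug1, slug2 below 0.03 m/s and x of slug1 in the frame of scrap_bin between -0.12 and 0.12 m and y of slug1 in the frame of scrap_bin between -0.075 and 0.075 m and x of slug2 in the frame of scrap_bin between -0.12 and 0.12 m and y of slug2 in the frame of scrap_bin between -0.075 and 0.075 m and distance of each of workpiece, bit_stand, screwdriver from where it was at the start of the episode below 0.02 m); the robot touches nothing.
It fails at once if a slug is lifted (its underside centre more than 20 mm above the table's top) (height (world z) of any of slug0, slug1, slug2 above 0.09 m).
It fails at once if the brass workpiece is moved more than 20 mm (distance of workpiece from where it was at the start of the episode above 0.02 m).
It fails at once if the drill-bit stand is moved more than 20 mm (distance of bit_stand from where it was at the start of the episode above 0.02 m).
It fails at once if the screwdriver is moved more than 20 mm (distance of screwdriver from where it was at the start of the episode above 0.02 m).
It also fails if it takes over 51 s, if anything falls off the work surface, if the arm or the gripper's body presses on something with over 40 N, if the wrist force passes 120 N, or if a joint passes its speed limit or range.

## Robot

A 6-joint arm with a two-finger parallel gripper is mounted at the origin on the work surface. World frame = base frame: x ahead of the robot, y to its left, z up, the work surface at z = 0. Lengths are in m, angles in rad, forces in N, time in s.
With the tool pointing down it reaches from about 0.375 to 0.9 m from the base axis. Payload 3.1 kg.
Tool frame: the origin (TCP) lies at the very end of the fingers, on their centre line; the grasp point (between the pads) lies 19 mm behind it; y points along the fingers, x is the direction in which the jaws open and shut, and the axes are right-handed (so a half turn about y gives the same grasp; the last joint's range is limited). The gripper opens to 87 mm and grips with 3 to 60 N. Pads are 19 mm wide; open, the fingers measure 117 mm over their backs; the gripper's body (75 mm by 190 mm) begins 51 mm behind the grasp point.
Start: joints at [1.139, 0.527, 1.433, -0, 1.181, -0.178], TCP at [0.157, 0.605, 0.223] pointing down, gripper open.
Joint ranges: [-3.08, 3.08], [-0.75, 2.2], [0.22, 2.44], [-1.43, 4.57], [0, 2.65], [-2.85, 2.85]. Speed limits (rad/s): [2.79, 2.79, 3.14, 3.14, 3.14, 3.14].

## Interface

Orientations are given as a 3x3 rotation matrix whose columns are the frame's x, y, z axes.
In Python, from bench import manip gives the robot as it stands.
- The arm moves only by the tool carry_out, never from a script. Its argument "deltas" is a list of rows, each an object of numbers: "jaw": the finger opening in m, from 0 to 0.087; "dx", "dy", "dz": the shift along the tool's x, y, z in m; "rx", "ry", "rz": the turn, a rotation vector about the tool's x, y, z in degrees. A call has 1 to 8 rows; each row is the pose to reach, as a shift and turn from the pose commanded when the call began, along the tool's axes at that moment; what a row does not reach only later rows make up. A row lasts 1/10 s, in which the tool goes at most 50 mm and 8.59 degrees, less where a joint would pass 70% of its speed; a pose out of reach is approached as far as the arm can. A call with a gripper value outside its range is refused whole. The fingers move at their own pace and stop on an object; "squeeze" is the grip in N (left out, the last holds). Time passes only in rows, so rows that repeat a pose let the fingers close. It gives the time, the measured TCP pose, the force and the opening at its end, in the units of the state.
- manip.state(): the state, without advancing time (a new reading comes with each control period).
- manip.get_image(name): name is "side" or "top" or "wrist"; returns a dict with "frame" (480x640x3 uint8, red, green, blue), "fov_y" (degrees; the focal length in pixels is half the picture's height over the tangent of half this angle, whatever the lens; pixels are square), "cx", "cy" (the principal point, pixels), "rvec" (rotation vector, rad) and "tvec" (3), from world to camera coordinates, as OpenCV has them. Camera axes: x right, y down, z forward; pixel columns grow to the right and rows downward; lengths in m; the calibration is good to about 2 mm. A picture is of the moment at which its call begins. There is no depth.
- manip.close_job(): hands the job in, once; it reports no verdict.
Trained networks look in a picture, given as the dict that the camera call returned (one of the last four; its "shot" number tells which), for a name from the list of things; names that differ only in an ending like _2 or _b are one class to them, and where a whole thing is asked for, a point or a joint stands for the part that bears it (a point fixed in the world has none). Each returns a list of dicts, best first, with "score" (0 to 1); they miss things now and then, are a little off and sometimes report something else, mostly with a low value. They report only what shows in the picture. A call takes as long as a camera call.
- manip.boxes_of(picture, label): "uv" ([column, row] in pixels, amid what is visible of it).
- manip.mark_of(picture, label): "uv" ([column, row] in pixels: a listed point, or the origin of a listed thing).
The state is a dict: "t": time; "joints": joint angles; "dq": joint speeds; "joint_efforts": joint torques, N m; "tcp_pos": TCP position; "orientation": TCP orientation; "contact_force": force on the tool from outside, world axes, zero at the start; "moment": the same for the moment, N m; "opening": finger opening in m.
Only numpy, scipy, OpenCV 4.12 (cv2) and the standard library are available. Lean on these libraries where they do the work, as an engineer would, in place of code of your own. Each camera call takes 0.05 s, during which the arm holds its last target.

## Working session

There is one attempt and no reset: what is moved stays moved. The work goes in short steps, Python scripts to look and compute and a tool call to move; the robot and the scene stay as the last step left them, time stands still between calls to the robot, and variables do not carry over. Pictures are saved under pics/ and viewed, and the job is handed in when it is done.

Besides the shell and the picture viewer there is one more tool, called after "Call:" as name(argument=value, ...) on one line, values as JSON. carry_out: Moves the arm, as the interface text tells. Its arguments: {"type":"object","properties":{"deltas":{"type":"array"},"squeeze":{"type":"number"}},"required":["deltas"]}

```bash
mkdir -p pics; cat > h.py <<'E'
import numpy as np,cv2
from bench import manip
def proj(im,P):
    h=im["frame"].shape[0]; f=h/2/np.tan(np.radians(im["fov_y"])/2)
    K=np.array([[f,0,im["cx"]],[0,f,im["cy"]],[0,0,1]])
    return cv2.projectPoints(np.array(P,float).reshape(-1,3),np.array(im["rvec"],float),np.array(im["tvec"],float),K,None)[0].reshape(-1,2)
def ray(im,uv,z):
    h=im["frame"].shape[0]; f=h/2/np.tan(np.radians(im["fov_y"])/2)
    R=cv2.Rodrigues(np.array(im["rvec"],float))[0]; t=np.array(im["tvec"],float).ravel()
    c=-R.T@t; d=R.T@np.array([(uv[0]-im["cx"])/f,(uv[1]-im["cy"])/f,1])
    return c+d*(z-c[2])/d[2]
def save(im,n): cv2.imwrite("pics/"+n,im["frame"][:,:,::-1])
E
python3 - <<'E'
from h import *
np.set_printoptions(precision=4,suppress=True)
s=manip.state(); print(s["t"],s["tcp_pos"],s["orientation"])
Z={"slug0":.07,"workpiece":.07,"bit_stand":.07,"open_edge":.07,"drill_table":0,"scrap_bin":0,"screwdriver":0.015}
for n in ("top","side"):
    im=manip.get_image(n); save(im,n+"0.png")
    for l,z in Z.items():
        for d in manip.mark_of(im,l)[:5]: print(n,l,d["score"],np.round(d["uv"],1),ray(im,d["uv"],z)[:2])
print(manip.state()["t"])
E
```

```text
0.0 [0.1566 0.6043 0.2216] [[ 0.251  -0.0009 -0.968 ]
 [ 0.968  -0.002   0.251 ]
 [-0.0021 -1.      0.0004]]
top slug0 0.85 [266.5 245.6] [0.5519 0.0268]
top slug0 0.74 [196.9 281.6] [0.4937 0.1412]
top slug0 0.68 [325.9 293.2] [ 0.4704 -0.0713]
top workpiece 0.75 [347.6 207. ] [ 0.6167 -0.1119]
top bit_stand 0.57 [231.8 193.1] [0.6441 0.0862]
top open_edge 0.77 [169.3 233.3] [0.5756 0.1895]
top drill_table 0.63 [277.3 247.4] [0.5598 0.0138]
top scrap_bin 0.97 [145.1 235.7] [0.5857 0.2555]
top screwdriver 0.64 [426.  256.3] [ 0.5364 -0.2566]
side slug0 0.53 [321.4 307.5] [0.4902 0.1614]
side slug0 0.51 [362.8 234.3] [ 0.4752 -0.0653]
side workpiece 0.62 [303.2 210.4] [ 0.6203 -0.1017]
side open_edge 0.84 [268.8 305.5] [0.5827 0.1878]
side open_edge 0.21 [252.9 356.2] [0.5634 0.3055]
side drill_table 0.94 [314.  280.7] [0.5497 0.0305]
side scrap_bin 0.72 [252.8 355. ] [0.5916 0.2516]
0.8
```

View pics/top0.png

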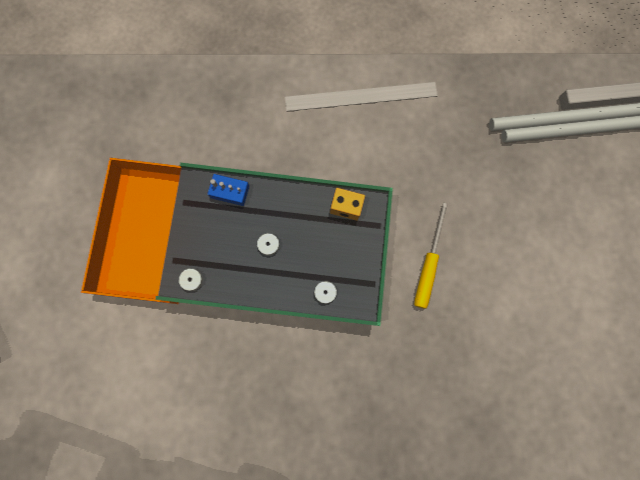

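View pics/side0.png

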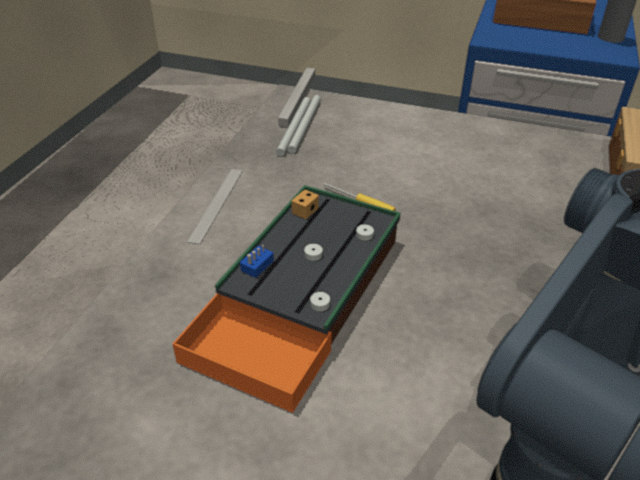

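The top view shows three slugs, at (268,244), (190,280) and (325,292). The stand is at (228,190), the workpiece at (348,203), the open edge on the left and the bin left of it. Next I refine the slug centres and the table axes.

```bash
python3 - <<'E'
from h import *
np.set_printoptions(precision=4,suppress=True)
im=manip.get_image("top"); f=im["frame"].astype(int)
m=((f.min(2)>150)).astype(np.uint8); m[:150]=0;m[330:]=0;m[:,:160]=0;m[:,385:]=0
m=cv2.morphologyEx(m,cv2.MORPH_CLOSE,np.ones((7,7)))
n,l,st,c=cv2.connectedComponentsWithStats(m)
# green lip
g=((f[:,:,1]>f[:,:,0]+20)&(f[:,:,1]>f[:,:,2]+8)).astype(np.uint8)
pts=np.argwhere(g)[:,::-1]
W=np.array([ray(im,p,.08)[:2] for p in pts])
r=cv2.minAreaRect(W.astype(np.float32)); print("green",len(pts),r, cv2.boxPoints(r))
th=None
b=cv2.boxPoints(r); e=[b[1]-b[0],b[2]-b[1]]; L=max(e,key=np.linalg.norm); L=L/np.linalg.norm(L)
if L[1]<0:L=-L
Y=L; X=np.array([Y[1],-Y[0]]); print("Yaxis",Y,np.degrees(np.arctan2(-Y[0],Y[1])))
# closed end (-y) outer
a=W@Y; bx=W@X; print("range y",a.min(),a.max(),"x",bx.min(),bx.max())
O=X*(bx.min()+bx.max())/2+Y*(a.max()-.18); print("table origin",O)
for i in range(1,n):
    if st[i,4]>100:
        p=ray(im,c[i],.085)[:2]; print(st[i,2:],c[i],p,"tab",(p-O)@X,(p-O)@Y)
for nme,lo in (("wp",[200,150,0]),):pass
hsv=cv2.cvtColor(im["frame"],cv2.COLOR_RGB2HSV)
for nm,a1,a2,z,box in (("stand",(100,120,60),(130,255,255),.095,(150,390)),("wp",(18,120,90),(32,255,255),.1,(300,390))):
    mm=cv2.inRange(hsv,a1,a2); mm[:,:box[0]]=0;mm[:,box[1]:]=0;mm[:150]=0;mm[330:]=0
    q=np.argwhere(mm)[:,::-1]; w=np.array([ray(im,p,z)[:2]-O for p in q])
    print(nm,len(q),"x",(w@X).min(),(w@X).max(),"y",(w@Y).min(),(w@Y).max())
print(np.array(im["rvec"]),ray(im,(320,240),.5),manip.state()["t"])
E
```

```text
green 2161 ((0.5566502809524536, 0.00765635073184967), (0.3649468719959259, 0.23378708958625793), 82.16502380371094) [[ 0.416  -0.1572]
 [ 0.6476 -0.189 ]
 [ 0.6973  0.1725]
 [ 0.4657  0.2044]]
Yaxis [0.1363 0.9907] -7.834983
range y -0.0990057116799071 0.2659412205656965 x 0.43351652775993377 0.6673036385889694
table origin [0.557  0.0101]
[ 22  20 347] [267.5562 243.4006] [0.5531 0.0236] tab -0.005706688520808513 0.012843110734714414
[ 22  21 366] [189.3934 279.0601] [0.4967 0.1496] tab -0.07871443175302452 0.12993819864292575
[ 21  21 361] [325.0111 291.8033] [ 0.4719 -0.0694] tab -0.0734947022174852 -0.09032554648587836
stand 827 x 0.05111434245779931 0.09872417998445548 y 0.05659261647061251 0.12151016501951306
wp 620 x 0.05592965511477173 0.09971995632085173 y -0.13643129284663608 -0.0835201094559748
[ 2.1207 -2.1615  0.2231] [ 0.4841 -0.0528  0.5   ] 0.85
```

```bash
cat >> h.py <<'E'
from scipy.spatial.transform import Rotation as Ro
Y=np.array([.1363,.9907]); X=np.array([Y[1],-Y[0]]); O=np.array([.557,.0101])
RT=np.column_stack([[*X,0],[0,0,-1],[-Y[0],-Y[1],0]])
if np.linalg.det(RT)<0: RT[:,2]*=-1
def where():
    s=manip.state(); p=np.array(s["tcp_pos"]); R=np.array(s["orientation"])
    print("t %.2f tcp"%s["t"],p.round(4),"tab",((p[:2]-O)@X).round(4),((p[:2]-O)@Y).round(4),"F",np.round(s["contact_force"],1),"op",round(s["opening"],4))
    return p,R
def go(tx,ty,z):
    p,R=where(); w=np.array([*(O+X*tx+Y*ty),z])
    print("->",w.round(3),"d xyz mm",(R.T@(w-p)*1000).round(1),"rot",Ro.from_matrix(R.T@RT).as_rotvec(degrees=True).round(2))
E
python3 -c "
from h import *
go(-.076,.088,.15)"
```

```text
t 0.85 tcp [0.1569 0.605  0.2226] tab -0.4775 0.5348 F [-0.9  0.6 -0.4] op 0.0871
-> [0.494 0.108 0.15 ] d xyz mm [-396.8   72.6 -450.9] rot [-0.   83.29  0.  ]
```

Call:
carry_out(deltas=[{"dx": -0.03, "dz": -0.034, "ry": 7, "jaw": 0.016}, {"dx": -0.06, "dz": -0.068, "ry": 14, "jaw": 0.016}, {"dx": -0.09, "dz": -0.102, "ry": 21, "jaw": 0.016}, {"dx": -0.12, "dz": -0.136, "ry": 28, "jaw": 0.016}, {"dx": -0.15, "dz": -0.17, "ry": 35, "jaw": 0.016}, {"dx": -0.18, "dz": -0.204, "ry": 42, "jaw": 0.016}, {"dx": -0.21, "dz": -0.238, "ry": 49, "jaw": 0.016}, {"dx": -0.24, "dz": -0.272, "ry": 56, "jaw": 0.016}])

```text
schema error: expected keys jaw, dx, dy, dz, rx, ry, rz
```

```bash
python3 -c "
from h import *
go(-.076,.088,.15);print(np.round(manip.state()['joints'],3))"
```

```text
t 0.85 tcp [0.1569 0.605  0.2226] tab -0.4775 0.5348 F [-0.9  0.6 -0.4] op 0.0871
-> [0.494 0.108 0.15 ] d xyz mm [-396.8   72.6 -450.9] rot [-0.   83.29  0.  ]
[ 1.138  0.527  1.433  0.     1.181 -0.178]
```

All keys are needed.

Call:
carry_out(deltas=[{"dx": -0.03, "dy": 0, "dz": -0.034, "rx": 0, "ry": 7, "rz": 0, "jaw": 0.016}, {"dx": -0.06, "dy": 0, "dz": -0.068, "rx": 0, "ry": 14, "rz": 0, "jaw": 0.016}, {"dx": -0.09, "dy": 0, "dz": -0.102, "rx": 0, "ry": 21, "rz": 0, "jaw": 0.016}, {"dx": -0.12, "dy": 0, "dz": -0.136, "rx": 0, "ry": 28, "rz": 0, "jaw": 0.016}, {"dx": -0.15, "dy": 0, "dz": -0.17, "rx": 0, "ry": 35, "rz": 0, "jaw": 0.016}, {"dx": -0.18, "dy": 0, "dz": -0.204, "rx": 0, "ry": 42, "rz": 0, "jaw": 0.016}, {"dx": -0.21, "dy": 0, "dz": -0.238, "rx": 0, "ry": 49, "rz": 0, "jaw": 0.016}, {"dx": -0.24, "dy": 0, "dz": -0.272, "rx": 0, "ry": 56, "rz": 0, "jaw": 0.016}])

```text
t: 1.65
tcp_pos: [0.3608, 0.3029, 0.2229]
orientation: [[0.944, 0.001, -0.329], [0.329, 0.0, 0.944], [0.001, -1.0, 0.0]]
contact_force: [0.2, -0.1, 0.2]
opening: 0.0307
```

```bash
python3 -c "
from h import *
go(-.076,.088,.15);print(np.round(manip.state()['joints'],3))"
```

```text
t 1.65 tcp [0.3608 0.3029 0.2229] tab -0.2342 0.2633 F [ 0.2 -0.1  0.2] op 0.0307
-> [0.494 0.108 0.15 ] d xyz mm [  61.3   72.9 -228.1] rot [-2.000e-02  2.702e+01  5.000e-02]
[ 0.46   0.321  1.807 -0.     1.013  0.126]
```

Call:
carry_out(deltas=[{"dx": 0.01, "dy": 0, "dz": -0.038, "rx": 0, "ry": 5, "rz": 0, "jaw": 0.016}, {"dx": 0.02, "dy": 0.01, "dz": -0.076, "rx": 0, "ry": 10, "rz": 0, "jaw": 0.016}, {"dx": 0.03, "dy": 0.02, "dz": -0.114, "rx": 0, "ry": 15, "rz": 0, "jaw": 0.016}, {"dx": 0.04, "dy": 0.035, "dz": -0.152, "rx": 0, "ry": 20, "rz": 0, "jaw": 0.016}, {"dx": 0.051, "dy": 0.055, "dz": -0.19, "rx": 0, "ry": 25, "rz": 0, "jaw": 0.016}, {"dx": 0.061, "dy": 0.07, "dz": -0.228, "rx": 0, "ry": 27, "rz": 0, "jaw": 0.016}, {"dx": 0.061, "dy": 0.073, "dz": -0.228, "rx": 0, "ry": 27, "rz": 0, "jaw": 0.016}, {"dx": 0.061, "dy": 0.073, "dz": -0.228, "rx": 0, "ry": 27, "rz": 0, "jaw": 0.016}])

```text
t: 2.45
tcp_pos: [0.4932, 0.109, 0.1489]
orientation: [[0.991, -0.002, 0.133], [-0.133, 0.0, 0.991], [-0.002, -1.0, 0.0]]
contact_force: [0.1, -0.4, 0.3]
opening: 0.0162
```

```bash
python3 -c "
from h import *
for n in ('top','wrist','side'): save(manip.get_image(n),n+'1.png')
go(-.076,.088,.077)"
```

```text
t 2.60 tcp [0.4926 0.1107 0.15  ] tab -0.0775 0.0909 F [0.3 0.4 0.3] op 0.0159
-> [0.494 0.108 0.077] d xyz mm [ 1.5 73.  -2.9] rot [-0.01  0.38 -0.01]
```

View pics/wrist1.png

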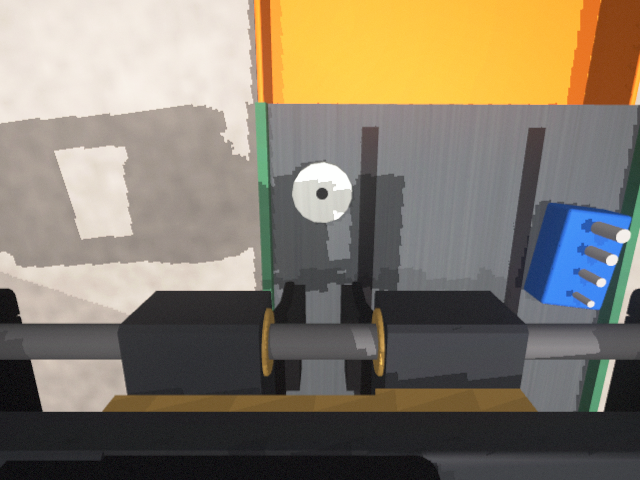

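View pics/side1.png

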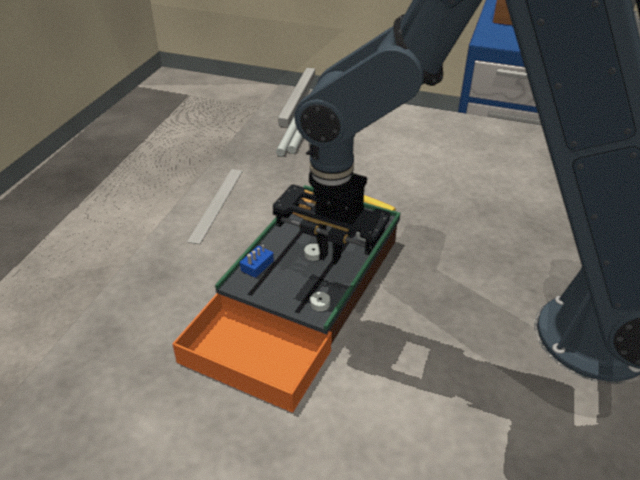

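In the wrist view the slug is at (322,193), ahead of and centred on the fingers (290–355). The lip is at col 265 and runs parallel. I'll measure the slug again from this image.

```bash
python3 -c "
from h import *
im=manip.get_image('wrist')
for uv in ((322,193),(268,200),(400,104)):
    for z in (.085,.07):
        p=ray(im,uv,z)[:2]-O; print(uv,z,(p@X).round(4),(p@Y).round(4))
go(-.076,.088,.077)"
```

```text
(322, 193) 0.085 -0.0788 0.1313
(322, 193) 0.07 -0.0788 0.1292
(268, 200) 0.085 -0.1108 0.127
(268, 200) 0.07 -0.1129 0.1245
(400, 104) 0.085 -0.0358 0.1811
(400, 104) 0.07 -0.033 0.1823
t 2.65 tcp [0.4928 0.1108 0.1501] tab -0.0774 0.091 F [-0.1 -0.5  0.7] op 0.0157
-> [0.494 0.108 0.077] d xyz mm [ 1.3 73.1 -3.1] rot [-0.01  0.4   0.02]
```

Call:
carry_out(deltas=[{"dx": 0, "dy": 0.03, "dz": -0.003, "rx": 0, "ry": 0, "rz": 0, "jaw": 0.016}, {"dx": 0, "dy": 0.055, "dz": -0.003, "rx": 0, "ry": 0, "rz": 0, "jaw": 0.016}, {"dx": 0, "dy": 0.068, "dz": -0.003, "rx": 0, "ry": 0, "rz": 0, "jaw": 0.016}, {"dx": 0, "dy": 0.073, "dz": -0.003, "rx": 0, "ry": 0, "rz": 0, "jaw": 0.016}, {"dx": 0, "dy": 0.073, "dz": 0.005, "rx": 0, "ry": 0, "rz": 0, "jaw": 0.016}, {"dx": 0, "dy": 0.073, "dz": 0.012, "rx": 0, "ry": 0, "rz": 0, "jaw": 0.016}, {"dx": 0, "dy": 0.073, "dz": 0.02, "rx": 0, "ry": 0, "rz": 0, "jaw": 0.016}, {"dx": 0, "dy": 0.073, "dz": 0.028, "rx": 0, "ry": 0, "rz": 0, "jaw": 0.016}])

```text
t: 3.45
tcp_pos: [0.4976, 0.1385, 0.0774]
orientation: [[0.991, 0.002, 0.131], [-0.131, 0.0, 0.991], [0.002, -1.0, 0.0]]
contact_force: [-0.2, -0.6, -0.6]
opening: 0.0164
```

```bash
python3 -c "
from h import *
save(manip.get_image('wrist'),'wrist2.png')
go(-.078,.21,.077)"
```

```text
t 3.50 tcp [0.4978 0.1394 0.0773] tab -0.0762 0.12 F [ 0.6  0.3 -0.6] op 0.016
-> [0.508 0.229 0.077] d xyz mm [-1.2  0.4 90. ] rot [-0.05  0.36  0.12]
```

View pics/wrist2.png

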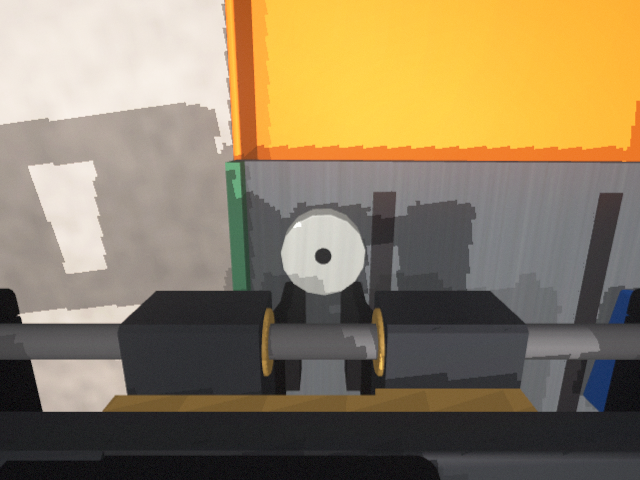

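The slug sits cradled between the tips at (322,255), with no force to speak of. I keep pushing.

Call:
carry_out(deltas=[{"dx": 0, "dy": 0, "dz": 0.01, "rx": 0, "ry": 0, "rz": 0, "jaw": 0.016}, {"dx": 0, "dy": 0, "dz": 0.02, "rx": 0, "ry": 0, "rz": 0, "jaw": 0.016}, {"dx": 0, "dy": 0, "dz": 0.03, "rx": 0, "ry": 0, "rz": 0, "jaw": 0.016}, {"dx": 0, "dy": 0, "dz": 0.04, "rx": 0, "ry": 0, "rz": 0, "jaw": 0.016}, {"dx": 0, "dy": 0, "dz": 0.05, "rx": 0, "ry": 0, "rz": 0, "jaw": 0.016}, {"dx": 0, "dy": 0, "dz": 0.06, "rx": 0, "ry": 0, "rz": 0, "jaw": 0.016}, {"dx": 0, "dy": 0, "dz": 0.07, "rx": 0, "ry": 0, "rz": 0, "jaw": 0.016}, {"dx": 0, "dy": 0, "dz": 0.08, "rx": 0, "ry": 0, "rz": 0, "jaw": 0.016}])

```text
t: 4.3
tcp_pos: [0.5076, 0.2177, 0.0765]
orientation: [[0.991, -0.0, 0.131], [-0.131, 0.0, 0.991], [-0.0, -1.0, 0.0]]
contact_force: [0.1, 1.6, 0.4]
opening: 0.0162
```

```bash
python3 -c "
from h import *
save(manip.get_image('wrist'),'wrist3.png')
go(-.073,-.134,.15)"
```

```text
t 4.35 tcp [0.5081 0.219  0.0766] tab -0.0769 0.2003 F [-0.5  0.4  0.9] op 0.016
-> [ 0.466 -0.113  0.15 ] d xyz mm [   2.1  -73.8 -334.2] rot [-0.07  0.33  0.05]
```

View pics/wrist3.png

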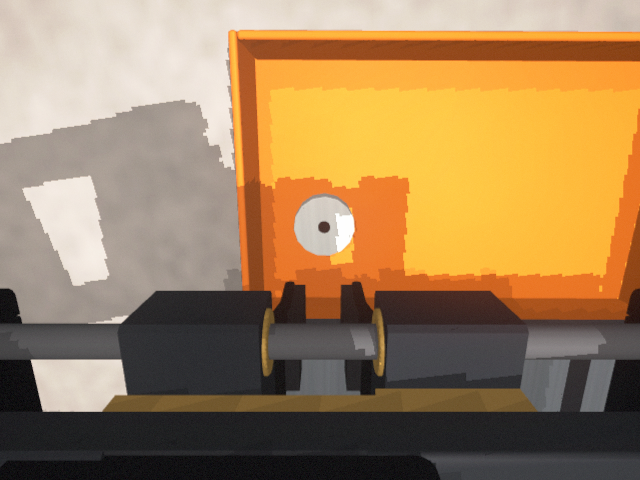

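The first slug is lying flat in the bin at (324,226). Next is the middle slug.

Call:
carry_out(deltas=[{"dx": 0, "dy": -0.03, "dz": 0, "rx": 0, "ry": 0, "rz": 0, "jaw": 0.016}, {"dx": 0.005, "dy": -0.055, "dz": -0.02, "rx": 0, "ry": 0, "rz": 0, "jaw": 0.016}, {"dx": 0.02, "dy": -0.055, "dz": -0.06, "rx": 0, "ry": 0, "rz": 0, "jaw": 0.016}, {"dx": 0.035, "dy": -0.055, "dz": -0.105, "rx": 0, "ry": 0, "rz": 0, "jaw": 0.016}, {"dx": 0.05, "dy": -0.055, "dz": -0.15, "rx": 0, "ry": 0, "rz": 0, "jaw": 0.016}, {"dx": 0.063, "dy": -0.055, "dz": -0.195, "rx": 0, "ry": 0, "rz": 0, "jaw": 0.016}, {"dx": 0.071, "dy": -0.055, "dz": -0.232, "rx": 0, "ry": 0, "rz": 0, "jaw": 0.016}, {"dx": 0.071, "dy": -0.055, "dz": -0.232, "rx": 0, "ry": 0, "rz": 0, "jaw": 0.016}])

```text
t: 5.15
tcp_pos: [0.549, -0.0274, 0.1317]
orientation: [[0.991, 0.002, 0.137], [-0.137, -0.002, 0.991], [0.003, -1.0, -0.002]]
contact_force: [0.3, 0.4, 0.4]
opening: 0.0161
```

```bash
python3 -c "
from h import *
im=manip.get_image('wrist');save(im,'wrist4.png')
for d in manip.mark_of(im,'slug0'): p=ray(im,d['uv'],.07)[:2]-O; print(d['score'],d['uv'],(p@X).round(4),(p@Y).round(4))
go(-.006,-.030,.077)"
```

```text
0.96 [317.7, 174.0] -0.0061 0.0135
t 5.25 tcp [ 0.5473 -0.0232  0.1314] tab -0.0051 -0.0343 F [ 0.5 -0.3 -0.3] op 0.016
-> [ 0.547 -0.019  0.077] d xyz mm [-0.9 54.4  4.3] rot [-0.03  0.14 -0.04]
```

View pics/wrist4.png

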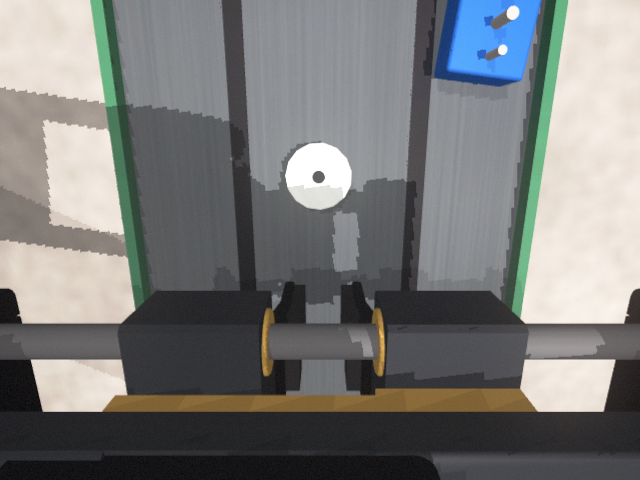

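The slug is at (318,176), straight ahead of the fingers, and the stand is clear to the right. I lower and push.

Call:
carry_out(deltas=[{"dx": -0.001, "dy": 0.03, "dz": 0.004, "rx": 0, "ry": 0, "rz": 0, "jaw": 0.016}, {"dx": -0.001, "dy": 0.048, "dz": 0.004, "rx": 0, "ry": 0, "rz": 0, "jaw": 0.016}, {"dx": -0.001, "dy": 0.054, "dz": 0.004, "rx": 0, "ry": 0, "rz": 0, "jaw": 0.016}, {"dx": -0.001, "dy": 0.054, "dz": 0.01, "rx": 0, "ry": 0, "rz": 0, "jaw": 0.016}, {"dx": -0.001, "dy": 0.054, "dz": 0.018, "rx": 0, "ry": 0, "rz": 0, "jaw": 0.016}, {"dx": -0.001, "dy": 0.054, "dz": 0.026, "rx": 0, "ry": 0, "rz": 0, "jaw": 0.016}, {"dx": -0.001, "dy": 0.054, "dz": 0.036, "rx": 0, "ry": 0, "rz": 0, "jaw": 0.016}, {"dx": -0.001, "dy": 0.054, "dz": 0.046, "rx": 0, "ry": 0, "rz": 0, "jaw": 0.016}])

```text
t: 6.05
tcp_pos: [0.5531, 0.0241, 0.0782]
orientation: [[0.991, 0.001, 0.131], [-0.131, -0.0, 0.991], [0.001, -1.0, -0.0]]
contact_force: [0.3, -0.1, 0.2]
opening: 0.0163
```

Call:
carry_out(deltas=[{"dx": 0, "dy": 0, "dz": 0.01, "rx": 0, "ry": 0, "rz": 0, "jaw": 0.016}, {"dx": 0, "dy": 0, "dz": 0.02, "rx": 0, "ry": 0, "rz": 0, "jaw": 0.016}, {"dx": 0, "dy": 0, "dz": 0.03, "rx": 0, "ry": 0, "rz": 0, "jaw": 0.016}, {"dx": 0, "dy": 0, "dz": 0.04, "rx": 0, "ry": 0, "rz": 0, "jaw": 0.016}, {"dx": 0, "dy": 0, "dz": 0.05, "rx": 0, "ry": 0, "rz": 0, "jaw": 0.016}, {"dx": 0, "dy": 0, "dz": 0.06, "rx": 0, "ry": 0, "rz": 0, "jaw": 0.016}, {"dx": 0, "dy": 0, "dz": 0.07, "rx": 0, "ry": 0, "rz": 0, "jaw": 0.016}, {"dx": 0, "dy": 0, "dz": 0.08, "rx": 0, "ry": 0, "rz": 0, "jaw": 0.016}])

```text
t: 6.85
tcp_pos: [0.5631, 0.1033, 0.0775]
orientation: [[0.991, -0.0, 0.131], [-0.131, -0.0, 0.991], [-0.0, -1.0, -0.0]]
contact_force: [0.3, -0.4, -0.1]
opening: 0.0159
```

```bash
python3 -c "
from h import *
im=manip.get_image('wrist');save(im,'wrist5.png')
go(-.006,.2,.077)"
```

```text
t 6.90 tcp [0.5633 0.1047 0.0775] tab -0.0067 0.0946 F [ 0.  -0.6  0.1] op 0.0162
-> [0.578 0.209 0.077] d xyz mm [  1.3   0.6 105.4] rot [-0.06  0.32  0.01]
```

View pics/wrist5.png

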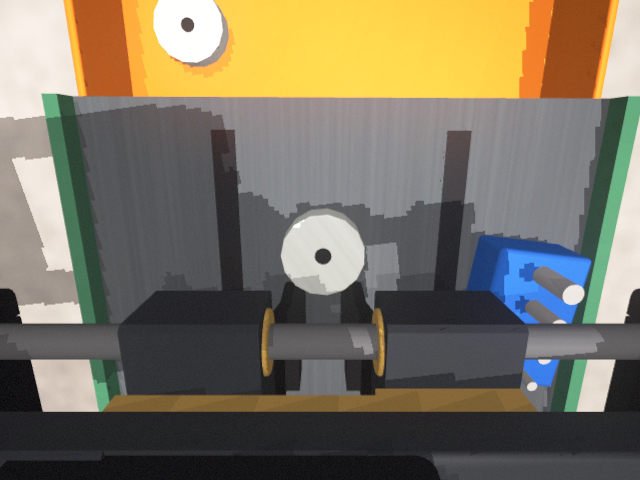

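The slug is cradled at (322,255), and the stand looks undisturbed. I push it over the edge.

Call:
carry_out(deltas=[{"dx": 0, "dy": 0, "dz": 0.013, "rx": 0, "ry": 0, "rz": 0, "jaw": 0.016}, {"dx": 0, "dy": 0, "dz": 0.027, "rx": 0, "ry": 0, "rz": 0, "jaw": 0.016}, {"dx": 0, "dy": 0, "dz": 0.041, "rx": 0, "ry": 0, "rz": 0, "jaw": 0.016}, {"dx": 0, "dy": 0, "dz": 0.055, "rx": 0, "ry": 0, "rz": 0, "jaw": 0.016}, {"dx": 0, "dy": 0, "dz": 0.067, "rx": 0, "ry": 0, "rz": 0, "jaw": 0.016}, {"dx": 0, "dy": 0, "dz": 0.079, "rx": 0, "ry": 0, "rz": 0, "jaw": 0.016}, {"dx": 0, "dy": 0, "dz": 0.09, "rx": 0, "ry": 0, "rz": 0, "jaw": 0.016}, {"dx": 0, "dy": 0, "dz": 0.102, "rx": 0, "ry": 0, "rz": 0, "jaw": 0.016}])

```text
t: 7.7
tcp_pos: [0.5764, 0.2046, 0.0775]
orientation: [[0.991, -0.0, 0.131], [-0.131, 0.0, 0.991], [-0.0, -1.0, 0.0]]
contact_force: [-0.1, 0.3, 0.1]
opening: 0.0162
```

```bash
python3 -c "
from h import *
im=manip.get_image('wrist');save(im,'wrist6.png')
go(-.0735,-.136,.135)"
```

```text
t 7.75 tcp [0.5769 0.2064 0.0776] tab -0.007 0.1971 F [ 0.4  0.8 -0.5] op 0.0159
-> [ 0.466 -0.115  0.135] d xyz mm [ -68.4  -57.9 -332.7] rot [-0.08  0.34  0.05]
```

View pics/wrist6.png

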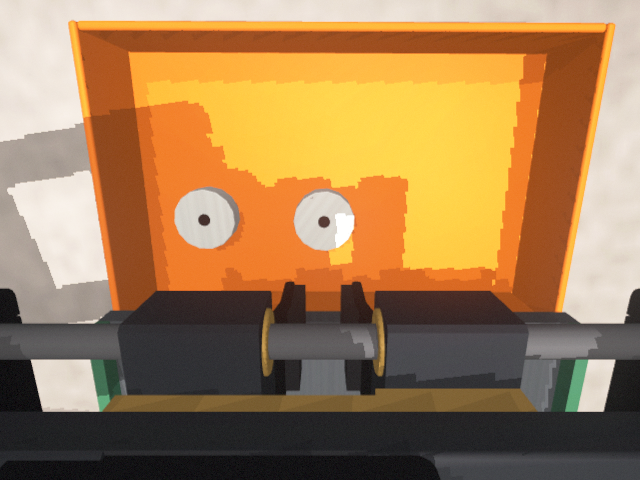

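Both slugs are in the bin, at (206,219) and (324,221). I move to the last one.

Call:
carry_out(deltas=[{"dx": 0, "dy": -0.03, "dz": 0, "rx": 0, "ry": 0, "rz": 0, "jaw": 0.016}, {"dx": -0.007, "dy": -0.058, "dz": -0.03, "rx": 0, "ry": 0, "rz": 0, "jaw": 0.016}, {"dx": -0.015, "dy": -0.058, "dz": -0.075, "rx": 0, "ry": 0, "rz": 0, "jaw": 0.016}, {"dx": -0.024, "dy": -0.058, "dz": -0.12, "rx": 0, "ry": 0, "rz": 0, "jaw": 0.016}, {"dx": -0.033, "dy": -0.058, "dz": -0.165, "rx": 0, "ry": 0, "rz": 0, "jaw": 0.016}, {"dx": -0.042, "dy": -0.058, "dz": -0.21, "rx": 0, "ry": 0, "rz": 0, "jaw": 0.016}, {"dx": -0.051, "dy": -0.058, "dz": -0.255, "rx": 0, "ry": 0, "rz": 0, "jaw": 0.016}, {"dx": -0.06, "dy": -0.058, "dz": -0.3, "rx": 0, "ry": 0, "rz": 0, "jaw": 0.016}])

```text
t: 8.55
tcp_pos: [0.477, -0.0875, 0.1358]
orientation: [[0.991, 0.001, 0.131], [-0.131, -0.0, 0.991], [0.001, -1.0, -0.0]]
contact_force: [0.2, -0.1, 0.6]
opening: 0.016
```

Call:
carry_out(deltas=[{"dx": -0.008, "dy": 0, "dz": -0.03, "rx": 0, "ry": 0, "rz": 0, "jaw": 0.016}, {"dx": -0.008, "dy": 0, "dz": -0.03, "rx": 0, "ry": 0, "rz": 0, "jaw": 0.016}, {"dx": -0.008, "dy": 0, "dz": -0.03, "rx": 0, "ry": 0, "rz": 0, "jaw": 0.016}])

```text
t: 8.85
tcp_pos: [0.4656, -0.1151, 0.1356]
orientation: [[0.991, 0.0, 0.134], [-0.134, 0.0, 0.991], [0.0, -1.0, 0.0]]
contact_force: [-0.5, 0.8, -1.0]
opening: 0.0162
```

```bash
python3 -c "
from h import *
im=manip.get_image('wrist');save(im,'wrist7.png')
for d in manip.mark_of(im,'slug0'): p=ray(im,d['uv'],.07)[:2]-O; print(d['score'],d['uv'],(p@X).round(4),(p@Y).round(4))
go(-.0735,-.133,.077)"
```

```text
0.91 [324.2, 183.7] -0.0733 -0.0907
t 8.95 tcp [ 0.4659 -0.1139  0.1356] tab -0.0734 -0.1352 F [-0.9 -0.1 -0. ] op 0.016
-> [ 0.466 -0.112  0.077] d xyz mm [-0.1 58.6  2.2] rot [-0.02  0.32  0.  ]
```

View pics/wrist7.png

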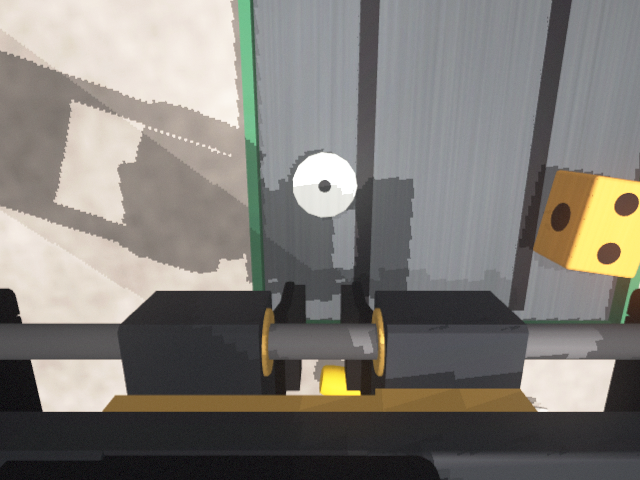

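The slug is at (324,184), centred. The workpiece is well clear on the right. I lower and push.

Call:
carry_out(deltas=[{"dx": 0, "dy": 0.03, "dz": 0.002, "rx": 0, "ry": 0, "rz": 0, "jaw": 0.016}, {"dx": 0, "dy": 0.052, "dz": 0.002, "rx": 0, "ry": 0, "rz": 0, "jaw": 0.016}, {"dx": 0, "dy": 0.058, "dz": 0.002, "rx": 0, "ry": 0, "rz": 0, "jaw": 0.016}, {"dx": 0, "dy": 0.058, "dz": 0.01, "rx": 0, "ry": 0, "rz": 0, "jaw": 0.016}, {"dx": 0, "dy": 0.058, "dz": 0.018, "rx": 0, "ry": 0, "rz": 0, "jaw": 0.016}, {"dx": 0, "dy": 0.058, "dz": 0.026, "rx": 0, "ry": 0, "rz": 0, "jaw": 0.016}, {"dx": 0, "dy": 0.058, "dz": 0.036, "rx": 0, "ry": 0, "rz": 0, "jaw": 0.016}, {"dx": 0, "dy": 0.058, "dz": 0.046, "rx": 0, "ry": 0, "rz": 0, "jaw": 0.016}])

```text
t: 9.75
tcp_pos: [0.4722, -0.0682, 0.0782]
orientation: [[0.991, 0.001, 0.131], [-0.131, -0.001, 0.991], [0.001, -1.0, -0.0]]
contact_force: [-0.2, 0.1, 0.4]
opening: 0.0154
```

Call:
carry_out(deltas=[{"dx": 0, "dy": 0, "dz": 0.012, "rx": 0, "ry": 0, "rz": 0, "jaw": 0.016}, {"dx": 0, "dy": 0, "dz": 0.025, "rx": 0, "ry": 0, "rz": 0, "jaw": 0.016}, {"dx": 0, "dy": 0, "dz": 0.038, "rx": 0, "ry": 0, "rz": 0, "jaw": 0.016}, {"dx": 0, "dy": 0, "dz": 0.051, "rx": 0, "ry": 0, "rz": 0, "jaw": 0.016}, {"dx": 0, "dy": 0, "dz": 0.064, "rx": 0, "ry": 0, "rz": 0, "jaw": 0.016}, {"dx": 0, "dy": 0, "dz": 0.077, "rx": 0, "ry": 0, "rz": 0, "jaw": 0.016}, {"dx": 0, "dy": 0, "dz": 0.09, "rx": 0, "ry": 0, "rz": 0, "jaw": 0.016}, {"dx": 0, "dy": 0, "dz": 0.1, "rx": 0, "ry": 0, "rz": 0, "jaw": 0.016}])

```text
t: 10.55
tcp_pos: [0.4848, 0.0314, 0.0775]
orientation: [[0.991, -0.0, 0.131], [-0.131, 0.0, 0.991], [-0.0, -1.0, 0.0]]
contact_force: [-0.1, -1.5, 0.1]
opening: 0.0158
```

```bash
python3 -c "
from h import *
im=manip.get_image('wrist');save(im,'wrist8.png')
go(-.0735,.198,.077)"
```

```text
t 10.60 tcp [0.4849 0.0324 0.0775] tab -0.0745 0.0123 F [-0.4  0.9  0.4] op 0.0161
-> [0.511 0.216 0.077] d xyz mm [  2.1   0.6 185.7] rot [-0.04  0.35 -0.02]
```

View pics/wrist8.png

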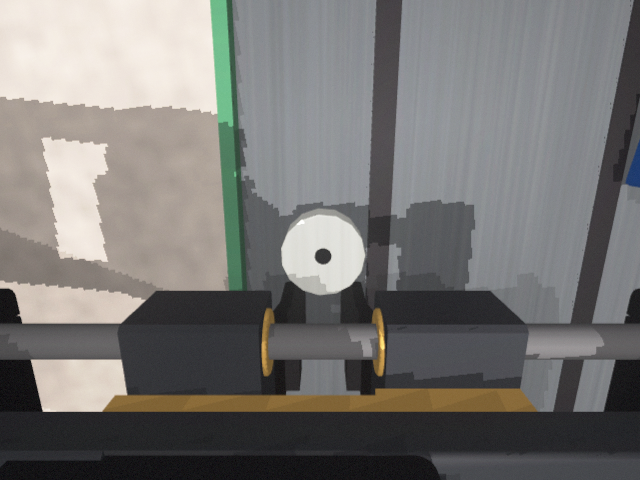

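The last slug stays cradled at (322,255). I carry on to the edge.

Call:
carry_out(deltas=[{"dx": 0, "dy": 0, "dz": 0.012, "rx": 0, "ry": 0, "rz": 0, "jaw": 0.016}, {"dx": 0, "dy": 0, "dz": 0.025, "rx": 0, "ry": 0, "rz": 0, "jaw": 0.016}, {"dx": 0.001, "dy": 0, "dz": 0.038, "rx": 0, "ry": 0, "rz": 0, "jaw": 0.016}, {"dx": 0.001, "dy": 0, "dz": 0.051, "rx": 0, "ry": 0, "rz": 0, "jaw": 0.016}, {"dx": 0.001, "dy": 0, "dz": 0.064, "rx": 0, "ry": 0, "rz": 0, "jaw": 0.016}, {"dx": 0.001, "dy": 0, "dz": 0.077, "rx": 0, "ry": 0, "rz": 0, "jaw": 0.016}, {"dx": 0.002, "dy": 0, "dz": 0.09, "rx": 0, "ry": 0, "rz": 0, "jaw": 0.016}, {"dx": 0.002, "dy": 0, "dz": 0.1, "rx": 0, "ry": 0, "rz": 0, "jaw": 0.016}])

```text
t: 11.4
tcp_pos: [0.5003, 0.1303, 0.0776]
orientation: [[0.991, 0.0, 0.131], [-0.131, 0.0, 0.991], [0.0, -1.0, 0.0]]
contact_force: [0.3, 0.2, 0.6]
opening: 0.0162
```

Call:
carry_out(deltas=[{"dx": 0, "dy": 0, "dz": 0.01, "rx": 0, "ry": 0, "rz": 0, "jaw": 0.016}, {"dx": 0, "dy": 0, "dz": 0.02, "rx": 0, "ry": 0, "rz": 0, "jaw": 0.016}, {"dx": 0, "dy": 0, "dz": 0.03, "rx": 0, "ry": 0, "rz": 0, "jaw": 0.016}, {"dx": 0, "dy": 0, "dz": 0.04, "rx": 0, "ry": 0, "rz": 0, "jaw": 0.016}, {"dx": 0, "dy": 0, "dz": 0.05, "rx": 0, "ry": 0, "rz": 0, "jaw": 0.016}, {"dx": 0, "dy": 0, "dz": 0.06, "rx": 0, "ry": 0, "rz": 0, "jaw": 0.016}, {"dx": 0, "dy": 0, "dz": 0.071, "rx": 0, "ry": 0, "rz": 0, "jaw": 0.016}, {"dx": 0, "dy": 0, "dz": 0.082, "rx": 0, "ry": 0, "rz": 0, "jaw": 0.016}])

```text
t: 12.2
tcp_pos: [0.5109, 0.2112, 0.0775]
orientation: [[0.991, 0.0, 0.131], [-0.131, 0.0, 0.991], [0.0, -1.0, 0.0]]
contact_force: [-0.3, 0.2, -0.3]
opening: 0.0161
```

```bash
python3 -c "
from h import *
im=manip.get_image('wrist');save(im,'wrist9.png')
go(-.0735,.198,.2)"
```

```text
t 12.25 tcp [0.5113 0.2127 0.0776] tab -0.0729 0.1945 F [ 0.7  0.8 -0.1] op 0.0157
-> [0.511 0.216 0.2  ] d xyz mm [  -0.5 -122.4    3.7] rot [-0.08  0.33  0.06]
```

View pics/wrist9.png

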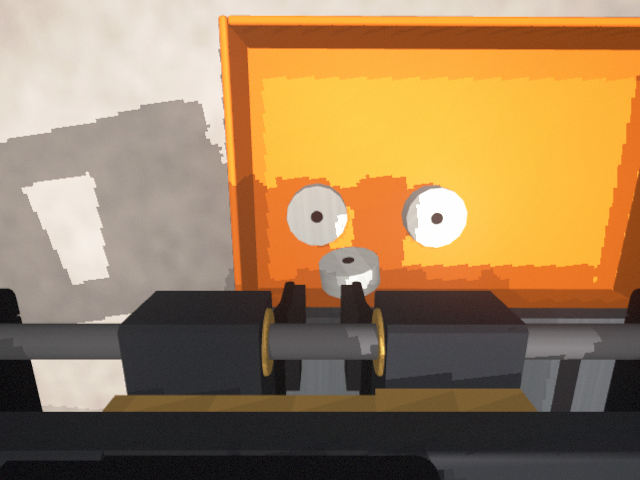

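Slugs at (317,215) and (436,217) lie flat. The third, at (349,270), is tilted and may still be falling. I retreat upward and look again.

Call:
carry_out(deltas=[{"dx": 0, "dy": -0.03, "dz": 0, "rx": 0, "ry": 0, "rz": 0, "jaw": 0.016}, {"dx": 0, "dy": -0.06, "dz": 0, "rx": 0, "ry": 0, "rz": 0, "jaw": 0.016}, {"dx": 0, "dy": -0.09, "dz": 0, "rx": 0, "ry": 0, "rz": 0, "jaw": 0.016}, {"dx": 0, "dy": -0.12, "dz": 0, "rx": 0, "ry": 0, "rz": 0, "jaw": 0.016}, {"dx": -0.03, "dy": -0.15, "dz": 0, "rx": 0, "ry": 0, "rz": 0, "jaw": 0.016}, {"dx": -0.06, "dy": -0.15, "dz": -0.01, "rx": 0, "ry": 0, "rz": 0, "jaw": 0.016}, {"dx": -0.06, "dy": -0.15, "dz": -0.01, "rx": 0, "ry": 0, "rz": 0, "jaw": 0.016}, {"dx": -0.06, "dy": -0.15, "dz": -0.01, "rx": 0, "ry": 0, "rz": 0, "jaw": 0.016}])

```text
t: 13.05
tcp_pos: [0.4497, 0.2084, 0.2279]
orientation: [[0.991, 0.001, 0.131], [-0.131, 0.0, 0.991], [0.001, -1.0, 0.0]]
contact_force: [0.4, 0.1, -0.2]
opening: 0.016
```

```bash
python3 -c "
from h import *
for n in ('wrist','top','side'):
  im=manip.get_image(n);save(im,n+'10.png')
where()"
```

```text
t 13.20 tcp [0.4511 0.2084 0.2274] tab -0.1319 0.182 F [ 0.6 -0.1  0.8] op 0.0161
```

View pics/wrist10.png

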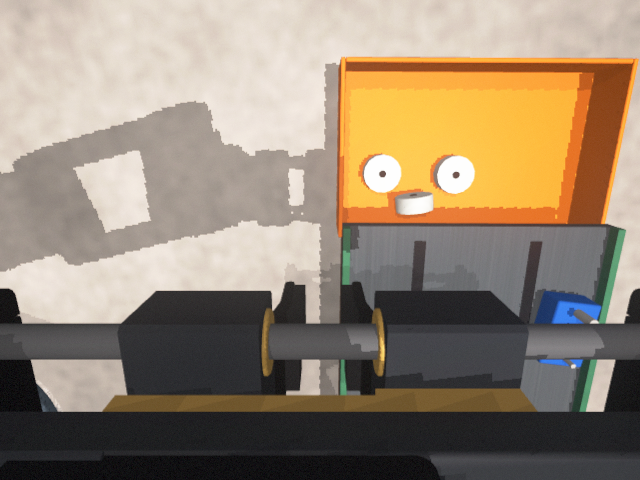

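View pics/top10.png

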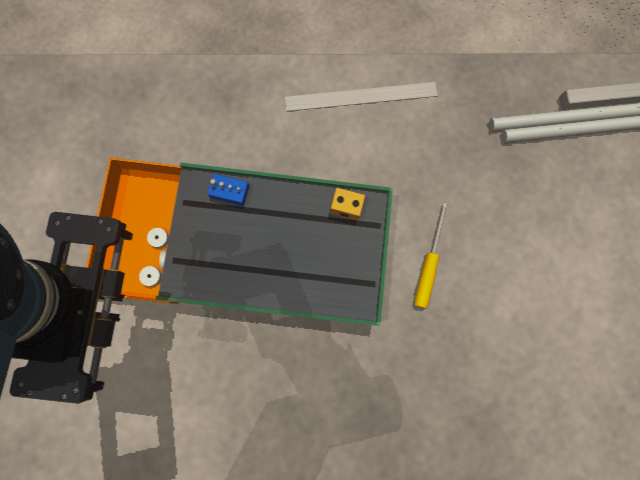

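View pics/side10.png

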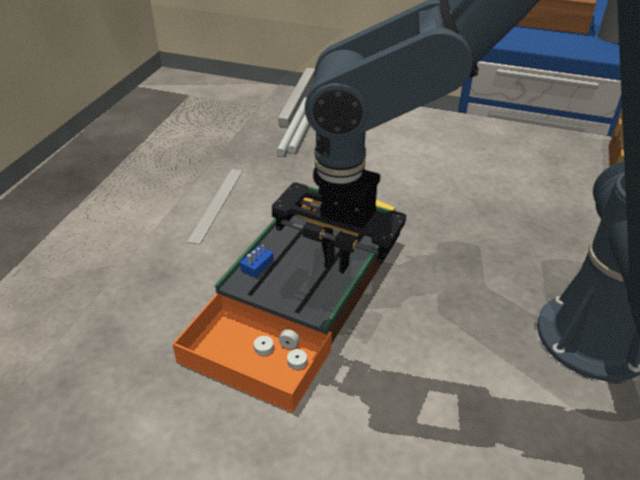

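All three slugs are in the bin. The third stands on edge near the table-side wall, at (413,204) in the wrist view and (289,339) in the side view. I check its height, whether it is at rest, and whether the other objects moved.

Call:
carry_out(deltas=[{"dx": 0, "dy": 0, "dz": 0, "rx": 0, "ry": 0, "rz": 0, "jaw": 0.016}, {"dx": 0, "dy": 0, "dz": 0, "rx": 0, "ry": 0, "rz": 0, "jaw": 0.016}, {"dx": 0, "dy": 0, "dz": 0, "rx": 0, "ry": 0, "rz": 0, "jaw": 0.016}, {"dx": 0, "dy": 0, "dz": 0, "rx": 0, "ry": 0, "rz": 0, "jaw": 0.016}, {"dx": 0, "dy": 0, "dz": 0, "rx": 0, "ry": 0, "rz": 0, "jaw": 0.016}, {"dx": 0, "dy": 0, "dz": 0, "rx": 0, "ry": 0, "rz": 0, "jaw": 0.016}, {"dx": 0, "dy": 0, "dz": 0, "rx": 0, "ry": 0, "rz": 0, "jaw": 0.016}, {"dx": 0, "dy": 0, "dz": 0, "rx": 0, "ry": 0, "rz": 0, "jaw": 0.016}])

```text
t: 14.0
tcp_pos: [0.4499, 0.2083, 0.2276]
orientation: [[0.991, 0.0, 0.131], [-0.131, -0.0, 0.991], [0.0, -1.0, -0.0]]
contact_force: [-0.0, 0.1, -0.4]
opening: 0.0158
```

```bash
python3 -c "
from h import *
w=manip.get_image('wrist');s=manip.get_image('side');t=manip.get_image('top')
old=cv2.imread('pics/side10.png')[:,:,::-1].astype(int); d=abs(old-s['frame'])[290:410,170:340]; print('side bin diff max,mean',d.max(),d.mean())
for im,n in((w,'w'),(s,'s')):
  for b in manip.boxes_of(im,'slug0'): print(n,b)
best=[]
for z in np.arange(0,.08,.005):
  a=ray(w,(413,204),z);b=ray(s,(289,339),z); print(round(z,3),(np.linalg.norm(a-b)*1000).round(1),((a[:2]-O)@X).round(3),((a[:2]-O)@Y).round(3))
ot=cv2.imread('pics/top0.png')[:,:,::-1].astype(int)
d=abs(ot-t['frame']).max(2)
for nm,(r0,r1,c0,c1) in dict(stand=(168,208,202,255),wp=(180,222,325,372),sd=(200,312,408,450)).items(): print(nm,d[r0:r1,c0:c1].max(),(d[r0:r1,c0:c1]>50).sum())
im=s['frame'][280:420,160:350]; cv2.imwrite('pics/crop.png',cv2.resize(im,None,fx=4,fy=4,interpolation=cv2.INTER_CUBIC)[:,:,::-1])
where()"
```

```text
side bin diff max,mean 37 2.927287581699346
w {'uv': [414.6, 204.3], 'score': 0.97}
w {'uv': [385.6, 173.2], 'score': 0.91}
w {'uv': [450.9, 174.7], 'score': 0.62}
w {'uv': [512.1, 265.6], 'score': 0.54}
s {'uv': [297.3, 361.8], 'score': 0.89}
s {'uv': [285.1, 337.6], 'score': 0.52}
s {'uv': [298.9, 279.1], 'score': 0.17}
0.0 7.7 -0.042 0.188
0.005 4.6 -0.043 0.189
0.01 1.6 -0.044 0.19
0.015 1.5 -0.045 0.191
0.02 4.5 -0.046 0.192
0.025 7.6 -0.048 0.192
0.03 10.6 -0.049 0.193
0.035 13.7 -0.05 0.194
0.04 16.7 -0.051 0.195
0.045 19.8 -0.052 0.196
0.05 22.8 -0.054 0.197
0.055 25.9 -0.055 0.198
0.06 28.9 -0.056 0.198
0.065 32.0 -0.057 0.199
0.07 35.0 -0.058 0.2
0.075 38.1 -0.059 0.201
stand 12 0
wp 14 0
sd 13 0
t 14.25 tcp [0.4499 0.2083 0.2275] tab -0.1331 0.1817 F [ 0.5 -0.5 -0.2] op 0.016
```

View pics/crop.png

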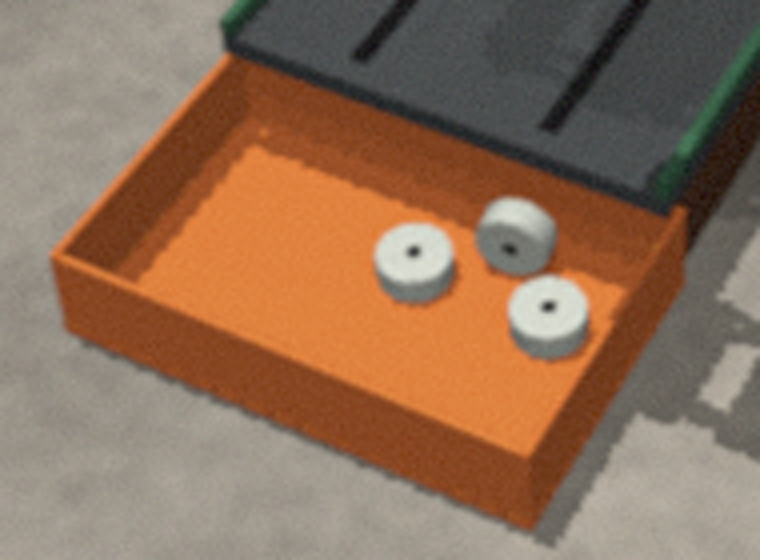

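```bash
python3 -c "
from h import *
w=manip.get_image('wrist')
old=cv2.imread('pics/wrist10.png')[:,:,::-1]
for f in (old,w['frame']):
  g=f[185:220,385:445].astype(int); m=(g[:,:,2]>110); ys,xs=np.nonzero(m); print(m.sum(),xs.mean()+385,ys.mean()+185)
manip.close_job(); print(manip.state()['t'])"
```

```text
856 413.4766355140187 201.5607476635514
851 413.3783783783784 201.46650998824913
the job is handed in; nothing more can be done
the job is handed in; nothing more can be done
```

I swept all three slugs off the open edge into the orange scrap bin, pushing each one with the nearly closed fingertips. I then raised the arm clear and handed the job in just after 14 s on the robot's clock.

**Slugs:** two lie flat on the bin floor. The third came to rest standing on its rim near the table-side wall, not flat. Its centre is about 15 mm above the bench, well below the 52 mm rim, and about 50 mm from the bin's middle in y. It moved by only about 0.1 px over the last second, so it is at rest.

**Other objects:** the top view of the workpiece, bit stand and screwdriver matches the first picture, with no pixel changed beyond noise.

**Forces and disagreements:** force readings between moves stayed below about 2 N. The networks gave a few wrong detections, such as a low-scoring "slug" on the table and the side view's early slug positions. I discarded these after comparing them with the pictures.

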